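Open the spray-line filter and take out the spent cartridge

ROBOT

A 6-joint arm with a two-finger parallel gripper is mounted at the origin on the work surface. World frame = base frame: x ahead of the robot, y to its left, z up, the work surface at z = 0. Lengths are in m, angles in degrees, forces in N, time in s.
With the tool pointing down it reaches from about 0.375 to 0.9 m from the base axis. Payload 3.1 kg.
Tool frame: the origin (TCP) lies where the fingers leave the gripper's body, on its centre line; the fingertips stand 70 mm ahead of it and the grasp point (between the pads) lies 51 mm ahead of it; z points along the fingers, y is the line along which they close (so a half turn about z gives the same grasp; the last joint's range is limited). The gripper opens to 87 mm and grips with 3 to 60 N. Pads are 19 mm wide; open, the fingers measure 117 mm over their backs; the gripper's body (75 mm by 190 mm) begins 51 mm behind the grasp point.
Start: joints at [-10.227, 30.224, 82.088, -0, 67.689, -10.227], TCP at [0.625, 0, 0.292] pointing down, gripper open.
Joint ranges: [-176.69, 176.69], [-43.24, 126.21], [12.49, 139.97], [-82, 262], [0, 151.66], [-163.58, 163.58]. Speed limits (degrees/s): [159.86, 159.86, 180, 180, 180, 180].

INTERFACE

Orientations are given as a 3x3 rotation matrix whose columns are the frame's x, y, z axes.
In Python, from rig import readout, capture, calibration, bot, look_for gives the robot as it stands. The module is installed in compiled form; this text tells all that it offers.
- The arm moves only by the shell command python3 -m pendant 'ROWS'. ROWS is JSON, a list of rows, each a list of 7 numbers: the shift along the tool's x, y, z normalised to -1 to 1, where 1 is 200 mm, then the turn, a rotation vector about the tool's x, y, z normalised to -1 to 1, where 1 is 180 degrees, then the closure, from -1 (fully open) to 1 (shut). In form: [[dx, dy, dz, ax, ay, az, grip], ...]. A call has 1 to 8 rows; each row is the pose to reach, as a shift and turn from the pose commanded when the call began, along the tool's axes at that moment, turning the shorter way round; what a row does not reach only later rows make up. A row lasts 1/10 s, in which the tool goes at most 50 mm and 8.59 degrees, less where a joint would pass 70% of its speed; a pose out of reach is approached as far as the arm can. A call with a number of a shift or a turn outside -1 to 1 is refused whole. A call with a gripper value outside its range is refused whole. The fingers move at their own pace and stop on an object; the grip force is fixed at half the most. Time passes only in rows, so rows that repeat a pose let the fingers close. It gives the time, the measured TCP pose, the force, the opening and the grip force at its end, in the units of the state.
- readout.read_state(): the state, without advancing time (a new reading comes with each control period).
- capture(name): name is "scene" or "side" or "wrist"; returns (picture, depth): 480x640x3 uint8, red, green, blue; 480x640 float32, m along the optical axis (not along the pixel's ray), 0 where there is no reading.
- calibration(name): a dict with "mtx" (3x3 intrinsics, pixels), "T" (4x4, takes a point from camera to world coordinates); the wrist camera has in their place "mount" (4x4, takes a point from camera to tool coordinates, whose origin is the TCP and whose axes are the flange's). Camera axes: x right, y down, z forward; pixel columns grow to the right and rows downward; lengths in m; the calibration is good to about 2 mm. A picture is of the moment at which its call begins: read the wrist's pose just before it. calibration takes no time and is no camera call.
- bot.hand_in(): hands the job in; it is judged then, once.
Trained networks look in the newest picture that a camera, given by its name, has taken for a name from the list of things; names that differ only in an ending like _2 or _b are one class to them, and where a whole thing is asked for, a point or a joint stands for the part that bears it (a point fixed in the world has none). Each returns a list of dicts, best first, with "conf" (0 to 1); they miss things now and then, are a little off and sometimes report something else, mostly with a low value. They report only what shows in the picture. A call takes as long as a camera call. They do not tell look-alikes from the thing itself.
- look_for(thing, camera): "extent" ([left, top, right, bottom] in pixels, round what is visible of it).
The state is a dict: "time_s": time; "joint_positions": joint angles; "qvel": joint speeds; "tau": joint torques, N m; "position": TCP position; "tcp_rot": TCP orientation; "force": force on the tool from outside, world axes, zero at the start; "moment": the same for the moment, N m; "opening": opening from 0.0 (shut) to 1.0 (fully open); "grasp_force": force on a finger pad.
Only numpy, scipy, OpenCV 4.12 (cv2) and the standard library are available. Lean on these libraries where they do the work, as an engineer would, in place of code of your own. Each camera call takes 0.05 s, during which the arm holds its last target. There are 200 camera calls.

TASK

The filter on the finishing bench is due for a change: push its sprung cap down, twist it anticlockwise out of its catch without forcing it, lift it off and set it down gently, upright with its wing on top, flat inside the low steel tray. Then pull the spent cartridge out of the filter and put it in the deep grey bin. Leave the tape roll, the sanding block and the jar where they are.

Things in the scene. Friction and masses are not known exactly. Their poses are not given: they have to be found in the camera images.
- housing: Fixed round aluminium filter housing, 104 mm across, axis upright, on a 124 mm foot, two low pipe stubs along its y axis (reaching 76 mm from the axis). Origin: centre of its underside, on the bench. On its +x and -x sides two hooks, 42 mm wide, standing 45 to 66 mm from the axis, tops 94 mm above the bench, reach inward over the cap's two lugs.
- housing_mouth (a point): Centre of the rim of the housing's neck (67 mm outside, 61 mm bore), on its axis, 90 mm above the bench; axes as the housing's. Round the neck a sprung ring presses the cap up against the hooks. Seen from above, each hook has an end stop on its clockwise side and, on its anticlockwise side, a catch tooth that hangs 7 mm below its roof.
- cap_center (a point): Centre of the loose black cap, half-way up (47 mm above its lower rim); z up, x along wing and lugs. An inverted cup, 82 mm across, 60 mm high, 0.2 kg, with a straight steel wing on top and two steel lugs at the lower rim on the x axis, reaching 56 mm from its axis, 8 mm thick. At the start: locked, rim 80 mm above the bench, wing along the housing's x within 4 degrees.
- cap_grip (a point): Middle of the wing by which the cap is gripped, 80 mm above the cap's lower rim, axes as the cap's. The wing is 70 mm long (x), 18 mm wide (y); its top is 94 mm and its foot 60 mm above the lower rim. The flat cap top beside its foot can bear the fingertips.
- cap: The same cap; origin at the centre of its lower rim. To free it: push straight down 9 to 12 mm (12 is the bottom; the spring gives 6 N at the start, 12 N there), turn it anticlockwise seen from above by 50 to 90 degrees while down (past the catch at 40, then only the spring lifts it 2 mm), and lift straight up: clear of the neck after 15 mm, of the cartridge's tab after 45 mm.
- cartridge_center (a point): Centre of the spent cartridge, half-way up (54 mm above its underside); z up its axis, x along its tab. A loose paper cylinder 52 mm across and 60 mm high with an upright grey tab on top (36 mm along x, 16 mm thick along y, 48 mm high): 108 mm high in all, about 0.12 kg.
- cartridge: The same cartridge; origin at the centre of its underside. It stands loosely in the housing on a floor 12 mm above the bench, the tab's top 120 mm above the bench and 30 mm above the neck's rim; hidden under the cap at the start, tab at any yaw. Lift it 85 mm to clear the neck and hooks.
- tray: Fixed low steel tray, 180 (x) by 170 (y) mm outside, 22 mm high, walls and floor 5 mm thick; origin: centre of its underside, on the bench. To one side of the housing, left or right.
- bin: Fixed deep grey plastic bin, 180 (x) by 170 (y) mm outside, 70 mm high, walls and floor 5 mm thick; origin: centre of its underside, on the bench. To the other side of the housing.
- tape: Bystander: roll of masking tape lying flat, 100 mm across, 36 mm high, nearer the robot than the housing; origin: centre of its underside.
- sandblock: Bystander: cork sanding block 112 x 62 x 30 mm, nearer the robot than the housing; origin: centre of its underside.
- jar: Bystander: closed jar 72 mm across, 85 mm high, beyond the housing; origin: centre of its underside.
Things that resemble listed ones, but are neither listed nor needed, are in the scene too. Of the things that look like the tray, the larger one is meant.

How it is judged:
By the outcome, as a careful person would: the job done as asked, in the order asked, and still so for the second after the job is handed in, with the robot touching nothing.
It also fails if it takes over 62 s, if anything falls off the work surface, if the arm or the gripper's body presses on something with over 40 N, if the wrist force passes 120 N, or if a joint passes its speed limit or range.

## Working session

There is one attempt and no reset: what is moved stays moved. The work goes in short steps, Python scripts to look and compute and a shell command to move; the robot and the scene stay as the last step left them, time stands still between calls to the robot, and variables do not carry over. Pictures are saved under pics/ and viewed, at most 10 in all, crops included, and the job is handed in when it is done.

```bash
mkdir -p pics; cat > h.py <<'E'
import numpy as np, cv2
from rig import readout, capture, calibration, bot, look_for
def snap(name,fn=None):
    s=readout.read_state(); p,d=capture(name); c=calibration(name)
    if 'T' in c: T=c['T']
    else:
        W=np.eye(4);W[:3,:3]=s['tcp_rot'];W[:3,3]=s['position'];T=W@np.array(c['mount'])
    if fn: cv2.imwrite('pics/'+fn,p[:,:,::-1])
    return p,d,np.array(c['mtx']),np.array(T)
def cloud(d,K,T):
    v,u=np.mgrid[:480,:640]
    P=np.stack([(u-K[0,2])/K[0,0]*d,(v-K[1,2])/K[1,1]*d,d],-1)
    W=P@T[:3,:3].T+T[:3,3]; W[d<=0]=np.nan
    return W
E
cat > a.py <<'E'
from h import *
np.set_printoptions(precision=4,suppress=True)
s=readout.read_state(); print(s['time_s'],s['position'],s['tcp_rot'],s['force'],s['opening'])
for cam in ['scene','side']:
    p,d,K,T=snap(cam,cam+'0.png'); W=cloud(d,K,T)
    print(cam,'campos',T[:3,3])
    for t in ['housing','cap','tray','bin','tape','sandblock','jar']:
        for r in look_for(t,cam)[:3]:
            if r['conf']<.3: continue
            l,tp,rr,b=[int(x) for x in r['extent']]
            w=W[tp:b,l:rr].reshape(-1,3); w=w[w[:,2]>0.004]
            print(t,round(r['conf'],2),[l,tp,rr,b],np.nanpercentile(w,[5,50,95],axis=0).round(3).tolist() if len(w) else '')
E
python3 a.py
```

```text
0.0 [0.6244 0.0001 0.2913] [[ 0.      1.     -0.0021]
 [ 1.     -0.      0.0004]
 [ 0.0004 -0.0021 -1.    ]] [ 1.0833 -0.7169 -0.6198] 0.9977452840471236
scene campos [1.2721 0.9324 0.9519]
cap 0.77 [293, 247, 325, 295] [[0.57, 0.04, 0.081], [0.611, 0.062, 0.137], [0.635, 0.089, 0.174]]
tray 0.74 [319, 186, 367, 213] [[0.126, -0.372, 0.004], [0.193, -0.295, 0.008], [0.553, 0.038, 0.316]]
bin 0.88 [347, 286, 458, 381] [[0.403, 0.186, 0.005], [0.479, 0.263, 0.028], [0.582, 0.358, 0.07]]
bin 0.75 [280, 266, 337, 328] [[0.545, 0.032, 0.01], [0.62, 0.077, 0.067], [0.658, 0.112, 0.14]]
tape 0.77 [327, 236, 359, 267] [[0.343, -0.121, 0.006], [0.384, -0.071, 0.026], [0.431, -0.032, 0.039]]
sandblock 0.57 [359, 259, 400, 298] [[0.338, 0.048, 0.005], [0.401, 0.089, 0.029], [0.444, 0.187, 0.061]]
jar 0.83 [207, 273, 234, 318] [[0.747, -0.097, 0.01], [0.779, -0.057, 0.061], [0.803, -0.043, 0.087]]
side campos [ 0.3052 -0.9247  0.762 ]
housing 0.87 [334, 229, 388, 278] [[0.542, -0.02, 0.011], [0.585, 0.012, 0.065], [0.653, 0.055, 0.128]]
housing 0.53 [341, 206, 377, 252] [[0.558, 0.005, 0.066], [0.591, 0.027, 0.13], [0.631, 0.051, 0.174]]
cap 0.76 [342, 206, 378, 250] [[0.559, 0.005, 0.08], [0.593, 0.027, 0.133], [0.633, 0.049, 0.174]]
tray 0.85 [168, 373, 244, 436] [[0.135, -0.381, 0.004], [0.197, -0.318, 0.006], [0.258, -0.255, 0.017]]
tray 0.76 [294, 324, 393, 402] [[0.388, -0.36, 0.004], [0.47, -0.278, 0.006], [0.552, -0.194, 0.023]]
tape 0.86 [267, 288, 307, 323] [[0.345, -0.132, 0.007], [0.385, -0.102, 0.028], [0.426, -0.045, 0.038]]
jar 0.82 [425, 249, 458, 297] [[0.741, -0.117, 0.01], [0.766, -0.102, 0.057], [0.83, 0.006, 0.087]]
```

View images.

```bash
cat > b.py <<'E'
from h import *
snap('wrist','w0.png')
a=cv2.imread('pics/scene0.png')[170:400,180:480];b=cv2.imread('pics/side0.png')[170:440,150:480]
a=cv2.resize(a,(400,300));b=cv2.resize(b,(400,300));w=cv2.resize(cv2.imread('pics/w0.png'),(400,300))
cv2.imwrite('pics/m0.png',np.vstack([np.hstack([a,b]),np.hstack([w,w*0])]))
E
python3 b.py
```

```text
(no output)
```

View pics/m0.png

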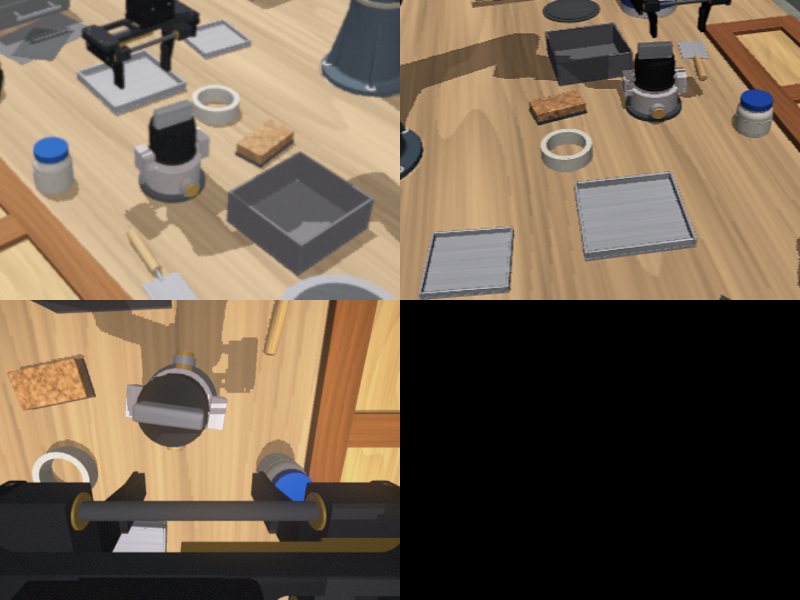

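```bash
cat > c.py <<'E'
from h import *
np.set_printoptions(precision=4,suppress=True)
def rect(q,n):
    r=cv2.minAreaRect((q[:,:2]*1000).astype(np.float32)); print(n,len(q),r,'zmed',np.median(q[:,2]))
for cam in ['wrist','scene','side']:
    p,d,K,T=snap(cam); W=cloud(d,K,T).reshape(-1,3)
    c=np.linalg.norm(W[:,:2]-[.595,.045],axis=1)<.09
    q=W[c&(W[:,2]>.169)&(W[:,2]<.182)]; rect(q,cam+' wing')
    q=W[c&(W[:,2]>.087)&(W[:,2]<.1)]; rect(q,'hooks')
    q=W[c&(W[:,2]>.134)&(W[:,2]<.144)]; rect(q,'captop')
    q=W[c&(W[:,2]>.1)&(W[:,2]<.132)]; rect(q,'capside')
p,d,K,T=snap('side');W=cloud(d,K,T).reshape(-1,3)
q=W[(abs(W[:,0]-.47)<.11)&(abs(W[:,1]+.278)<.11)&(W[:,2]>.014)&(W[:,2]<.03)];rect(q,'tray')
p,d,K,T=snap('scene');W=cloud(d,K,T).reshape(-1,3)
q=W[(abs(W[:,0]-.48)<.13)&(abs(W[:,1]-.27)<.13)&(W[:,2]>.06)&(W[:,2]<.08)];rect(q,'bin')
E
python3 c.py
```

```text
wrist wing 3311 ((593.6358642578125, 47.13502502441406), (18.477121353149414, 70.30452728271484), 82.4446029663086) zmed 0.17336132022816858
hooks 2170 ((595.0309448242188, 57.1198616027832), (63.05784606933594, 132.24046325683594), 82.55696105957031) zmed 0.09352007955120667
captop 6921 ((594.8587036132812, 46.984153747558594), (78.60311889648438, 80.57794189453125), 0.28068241477012634) zmed 0.13957211418653634
capside 142 ((607.2192993164062, 62.45933532714844), (44.26784133911133, 84.62454986572266), 48.71275329589844) zmed 0.13095427420871647
scene wing 175 ((595.2068481445312, 48.54362487792969), (23.553491592407227, 71.52272033691406), 81.96224975585938) zmed 0.1737240278832275
hooks 363 ((596.8285522460938, 59.78485107421875), (64.80156707763672, 133.32752990722656), 81.75589752197266) zmed 0.09378612836135214
captop 346 ((601.4240112304688, 56.936248779296875), (65.24706268310547, 80.10989379882812), 53.91698455810547) zmed 0.14038522382629492
capside 395 ((611.2937622070312, 65.09838104248047), (44.88786315917969, 93.14148712158203), 55.362300872802734) zmed 0.11627195063466189
side wing 154 ((598.9373168945312, 43.594669342041016), (24.013126373291016, 67.27667999267578), 78.0407943725586) zmed 0.17413833260826828
hooks 334 ((597.2421264648438, 34.37710952758789), (68.01483917236328, 131.76693725585938), 79.61380767822266) zmed 0.09463357087394703
captop 294 ((594.0311279296875, 32.87604904174805), (58.750240325927734, 81.0671157836914), 69.05406188964844) zmed 0.1405933996626903
capside 354 ((594.9827270507812, 20.964622497558594), (38.346168518066406, 83.21430206298828), 79.1070785522461) zmed 0.11635246260424975
tray 1108 ((469.38958740234375, -275.3533935546875), (175.4407196044922, 180.11570739746094), 86.29443359375) zmed 0.02122936236678652
bin 1119 ((491.5816955566406, 271.5229797363281), (185.59927368164062, 173.8087158203125), 2.695211410522461) zmed 0.06782358398041965
```

```bash
python3 -m pendant '[[0.235,-0.152,0,0,0,0.3,-1],[0.235,-0.152,0,0,0,0.542,-1],[0.235,-0.152,0,0,0,0.542,-1],[0.235,-0.152,0,0,0,0.542,-1],[0.235,-0.152,0,0,0,0.542,-1],[0.235,-0.152,0,0,0,0.542,-1],[0.235,-0.152,0,0,0,0.542,-1],[0.235,-0.152,0,0,0,0.542,-1]]'
cat > st.py <<'E'
from h import *
import sys
from scipy.spatial.transform import Rotation as Ro
np.set_printoptions(precision=4,suppress=True)
s=readout.read_state();R=np.array(s['tcp_rot']);p=np.array(s['position'])
print('t',s['time_s'],'p',p,'grasp',p+.051*R[:,2],'yaw of tool y',np.degrees(np.arctan2(R[1,1],R[0,1])).round(2),'z',R[:,2],'q',np.array(s['joint_positions']).round(1),'F',np.array(s['force']),'M',np.array(s['moment']),'open',s['opening'],s['grasp_force'])
# args: target grasp x y z, tool-y yaw -> row
if len(sys.argv)>4:
    x,y,z,a=map(float,sys.argv[1:5]);c,sn=np.cos(np.radians(a)),np.sin(np.radians(a))
    Y=np.array([c,sn,0]);Z=np.array([0,0,-1]);G=np.stack([np.cross(Y,Z),Y,Z],1)
    d=R.T@(np.array([x,y,z])-.051*G[:,2]-p)/.2; r=Ro.from_matrix(R.T@G).as_rotvec()/np.pi
    print('row',d.round(4),r.round(4))
E
python3 st.py 0.594 0.047 0.24 -97.6
```

```text
time_s: 1.9
position: [0.5946, 0.0471, 0.2923]
tcp_rot: [[0.934, 0.357, 0.0], [0.357, -0.934, 0.0], [0.0, 0.0, -1.0]]
force: [0.7, 0.0, 0.8]
opening: 0.999
grasp_force: 0.0
t 1.9 p [0.5946 0.0471 0.2923] grasp [0.5946 0.0471 0.2413] yaw of tool y -69.11 z [ 0.0001  0.     -1.    ] q [-6.2 28.  86.3  0.  65.7 62.9] F [0.7214 0.0403 0.7904] M [-0.0355  0.1267  0.012 ] open 0.9987389982373649 0.0
row [-0.0029 -0.0008  0.0065] [-0.     -0.      0.1583]
```

```bash
python3 -m pendant '[[-0.003,0,0,0,0,0.158,-1],[-0.003,0,0,0,0,0.158,-1],[-0.003,0,0,0,0,0.158,-1],[-0.003,0,0,0,0,0.158,-1],[-0.003,0,0,0,0,0.158,-1]]' >/dev/null
cat > d.py <<'E'
from c import rect
from h import *
E
cat > d.py <<'E'
from h import *
def rect(q,n):
    if len(q)<5: print(n,len(q));return
    r=cv2.minAreaRect((q[:,:2]*1000).astype(np.float32)); print(n,len(q),r,'zmed',np.median(q[:,2]))
p,d,K,T=snap('wrist','w1.png'); W=cloud(d,K,T).reshape(-1,3)
c=np.linalg.norm(W[:,:2]-[.595,.045],axis=1)<.09
for n,a,b in [('wing',.169,.182),('hooks',.087,.1),('captop',.134,.144)]: rect(W[c&(W[:,2]>a)&(W[:,2]<b)],n)
E
python3 d.py; python3 st.py 0.594 0.047 0.162 -97.6
```

```text
wing 2749 ((594.2078857421875, 46.825889587402344), (17.700998306274414, 69.37257385253906), 82.19901275634766) zmed 0.1734006372006368
hooks 1625 ((593.6923828125, 46.61915588378906), (67.19113159179688, 131.60647583007812), 82.15917205810547) zmed 0.09352128945747584
captop 6507 ((594.8486328125, 46.792991638183594), (80.89826202392578, 79.36833190917969), 82.85284423828125) zmed 0.1396315887667651
t 2.45 p [0.594  0.0468 0.2923] grasp [0.594  0.0468 0.2413] yaw of tool y -97.13 z [ 0.0001 -0.     -1.    ] q [-6.2 28.  86.4  0.  65.6 90.9] F [ 0.376   0.1892 -0.6258] M [0.0207 0.1382 0.0332] open 0.998075269762545 0.0
row [-0.0004 -0.0009  0.3965] [-0.     -0.      0.0026]
```

View pics/w1.png

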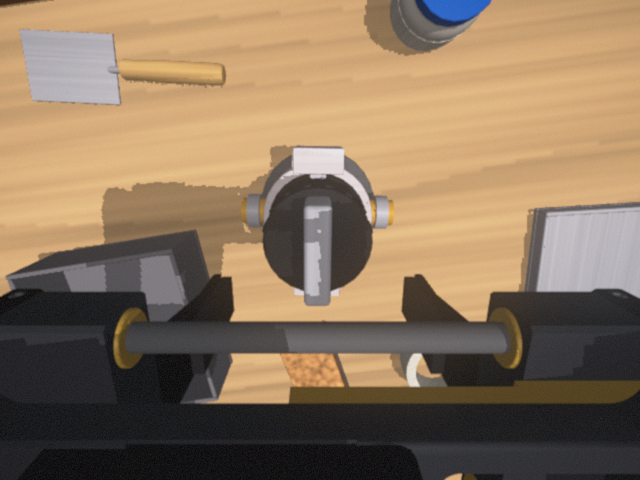

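```bash
python3 -m pendant '[[0,0,0.15,0,0,0.003,-1],[0,0,0.3,0,0,0.003,-1],[0,0,0.38,0,0,0.003,-1],[0,0,0.4,0,0,0.003,-1],[0,0,0.4,0,0,0.003,1],[0,0,0.4,0,0,0.003,1],[0,0,0.4,0,0,0.003,1],[0,0,0.4,0,0,0.003,1]]'; python3 st.py
```

```text
time_s: 3.25
position: [0.5946, 0.0468, 0.2133]
tcp_rot: [[0.991, -0.134, 0.002], [-0.134, -0.991, -0.0], [0.002, -0.0, -1.0]]
force: [-0.2, -0.4, 0.4]
opening: 0.719
grasp_force: 0.0
t 3.25 p [0.5946 0.0468 0.2133] grasp [0.5947 0.0468 0.1623] yaw of tool y -97.72 z [ 0.0021 -0.0002 -1.    ] q [-6.2 33.6 90.6  0.  55.7 91.5] F [-0.2404 -0.368   0.3746] M [ 0.0347  0.1037 -0.0331] open 0.7194670898550589 0.0
```

```bash
python3 -m pendant '[[0,0,0,0,0,0,1],[0,0,0,0,0,0,1],[0,0,0,0,0,0,1],[0,0,0,0,0,0,1],[0,0,0,0,0,0,1],[0,0,0,0,0,0,1],[0,0,0,0,0,0,1],[0,0,0,0,0,0,1]]'; python3 st.py
```

```text
time_s: 4.05
position: [0.594, 0.0469, 0.2122]
tcp_rot: [[0.991, -0.135, -0.0], [-0.135, -0.991, 0.0], [-0.0, -0.0, -1.0]]
force: [-0.2, 0.2, -0.1]
opening: 0.203
grasp_force: 30.0
t 4.05 p [0.594  0.0469 0.2122] grasp [0.594  0.0469 0.1612] yaw of tool y -97.74 z [-0.      0.0001 -1.    ] q [-6.2 33.7 90.6  0.  55.6 91.5] F [-0.2362  0.1557 -0.0618] M [ 0.1356  0.1103 -0.0475] open 0.20330532748619948 29.99897732399404
```

```bash
python3 -m pendant '[[0,0,0.015,0,0,0,1],[0,0,0.03,0,0,0,1],[0,0,0.045,0,0,0,1],[0,0,0.054,0,0,0,1],[0,0,0.054,0,0,0,1],[0,0,0.054,0,0,0,1]]'; python3 st.py
```

```text
time_s: 4.65
position: [0.5941, 0.0469, 0.2024]
tcp_rot: [[0.991, -0.135, 0.0], [-0.135, -0.991, -0.0], [0.0, -0.0, -1.0]]
force: [-1.4, 1.2, 7.8]
opening: 0.208
grasp_force: 30.0
t 4.65 p [0.5941 0.0469 0.2024] grasp [0.5941 0.0469 0.1514] yaw of tool y -97.73 z [ 0.0005 -0.     -1.    ] q [-6.2 34.5 91.1  0.  54.4 91.5] F [-1.3724  1.2347  7.8364] M [ 0.1305  0.5012 -0.042 ] open 0.20773796329237526 29.999106586910784
```

```bash
cat > e.py <<'E'
from h import *
for cam in ['scene','side']:
    p,d,K,T=snap(cam); W=cloud(d,K,T)
    c=np.linalg.norm(W[:,:,:2]-[.594,.047],axis=2)<.03
    z=W[c][:,2]; z=z[(z>.1)&(z<.2)]
    h,e=np.histogram(z,np.arange(.1,.2,.003)); print(cam,[(round(a,3),int(b)) for a,b in zip(e,h) if b])
E
python3 e.py; python3 st.py | cut -c1-80; python3 -c "
from rig import readout;print(readout.read_state()['force'])"
```

```text
scene [(np.float64(0.127), 30), (np.float64(0.13), 54), (np.float64(0.133), 24), (np.float64(0.136), 20), (np.float64(0.139), 18), (np.float64(0.142), 19), (np.float64(0.145), 18), (np.float64(0.148), 15), (np.float64(0.151), 14), (np.float64(0.154), 10), (np.float64(0.157), 14), (np.float64(0.16), 19), (np.float64(0.163), 44), (np.float64(0.166), 11), (np.float64(0.169), 7), (np.float64(0.172), 3), (np.float64(0.175), 6), (np.float64(0.178), 4), (np.float64(0.181), 2), (np.float64(0.184), 1)]
side [(np.float64(0.127), 10), (np.float64(0.13), 63), (np.float64(0.133), 30), (np.float64(0.136), 21), (np.float64(0.139), 25), (np.float64(0.142), 24), (np.float64(0.145), 20), (np.float64(0.148), 25), (np.float64(0.151), 25), (np.float64(0.154), 23), (np.float64(0.157), 8), (np.float64(0.16), 14), (np.float64(0.163), 9), (np.float64(0.166), 2)]
t 4.75 p [0.5941 0.0469 0.2025] grasp [0.5941 0.0469 0.1515] yaw of tool y -97.7
[-2.32365808  0.36286736  7.1093645 ]
```

```bash
python3 -m pendant '[[0,0,0.004,0,0,0,1],[0,0,0.004,0,0,-0.03,1],[0,0,0.004,0,0,-0.065,1],[0,0,0.004,0,0,-0.1,1],[0,0,0.004,0,0,-0.135,1],[0,0,0.004,0,0,-0.17,1],[0,0,0.004,0,0,-0.205,1],[0,0,0.004,0,0,-0.205,1]]'; python3 st.py
```

```text
time_s: 5.55
position: [0.5954, 0.0465, 0.2022]
tcp_rot: [[0.872, 0.489, 0.004], [0.489, -0.872, -0.001], [0.003, 0.003, -1.0]]
force: [0.4, 0.2, 7.8]
opening: 0.201
grasp_force: 30.0
t 5.55 p [0.5954 0.0465 0.2022] grasp [0.5956 0.0465 0.1512] yaw of tool y -60.72 z [ 0.004  -0.0007 -1.    ] q [-6.2 34.5 91.  -0.  54.2 54.5] F [0.3823 0.1507 7.8026] M [0.052  0.2146 0.1405] open 0.20115520491257796 30.01567241270095
```

```bash
python3 -m pendant '[[0,0,0,0,0,-0.035,1],[0,0,0,0,0,-0.07,1],[0,0,0,0,0,-0.105,1],[0,0,0,0,0,-0.14,1],[0,0,0,0,0,-0.17,1],[0,0,0,0,0,-0.17,1],[0,0,0,0,0,-0.17,1]]'; python3 st.py 0.5941 0.0469 0.25 -30; python3 e.py
```

```text
time_s: 6.25
position: [0.5954, 0.0466, 0.2022]
tcp_rot: [[0.503, 0.864, 0.004], [0.864, -0.503, -0.001], [0.001, 0.004, -1.0]]
force: [0.8, -0.7, 8.6]
opening: 0.2
grasp_force: 30.0
t 6.25 p [0.5954 0.0466 0.2022] grasp [0.5956 0.0466 0.1512] yaw of tool y -30.19 z [ 0.0041 -0.0006 -1.    ] q [-6.2 34.5 91.  -0.  54.2 24. ] F [ 0.8056 -0.7193  8.6371] M [0.0408 0.2328 0.1851] open 0.20009200359132115 30.02316761529073
row [-0.0014 -0.0043 -0.4939] [ 0.0012 -0.0005 -0.0011]
scene [(np.float64(0.124), 1), (np.float64(0.127), 35), (np.float64(0.13), 68), (np.float64(0.133), 11), (np.float64(0.136), 10), (np.float64(0.139), 9), (np.float64(0.142), 10), (np.float64(0.145), 12), (np.float64(0.148), 9), (np.float64(0.151), 9), (np.float64(0.154), 10), (np.float64(0.157), 10), (np.float64(0.16), 35), (np.float64(0.163), 76), (np.float64(0.166), 28), (np.float64(0.169), 7), (np.float64(0.172), 10), (np.float64(0.175), 20), (np.float64(0.178), 14), (np.float64(0.181), 25), (np.float64(0.184), 15), (np.float64(0.187), 5), (np.float64(0.19), 2), (np.float64(0.193), 2)]
side [(np.float64(0.127), 12), (np.float64(0.13), 74), (np.float64(0.133), 14), (np.float64(0.136), 8), (np.float64(0.139), 9), (np.float64(0.142), 10), (np.float64(0.145), 9), (np.float64(0.148), 10), (np.float64(0.151), 10), (np.float64(0.154), 10), (np.float64(0.157), 16), (np.float64(0.16), 19), (np.float64(0.163), 69), (np.float64(0.166), 21), (np.float64(0.169), 14), (np.float64(0.172), 17), (np.float64(0.175), 15), (np.float64(0.178), 15), (np.float64(0.181), 22), (np.float64(0.184), 12), (np.float64(0.187), 8), (np.float64(0.19), 10), (np.float64(0.193), 7), (np.float64(0.196), 1)]
```

```bash
python3 -m pendant '[[0,0,-0.02,0,0,0,1],[0,0,-0.05,0,0,0,1],[0,0,-0.1,0,0,0,1],[0,0,-0.16,0,0,0,1],[0,0,-0.24,0,0,0,1],[0,0,-0.34,0,0,0,1],[0,0,-0.44,0,0,0,1],[0,0,-0.5,0,0,0,1]]'; python3 st.py 0.5 -0.22 0.26 -30; python3 - <<'E'
from h import *
p,d,K,T=snap('side','s1.png');a=p[150:330,250:490,::-1]
p,d,K,T=snap('scene');b=p[170:350,190:430,::-1]
cv2.imwrite('pics/m1.png',cv2.resize(np.hstack([a,b]),(800,300)))
E
```

```text
time_s: 7.15
position: [0.594, 0.0468, 0.3023]
tcp_rot: [[0.504, 0.864, 0.001], [0.864, -0.504, -0.0], [0.0, 0.001, -1.0]]
force: [-0.0, -0.2, -2.0]
opening: 0.202
grasp_force: 30.0
t 7.15 p [0.594  0.0468 0.3023] grasp [0.5941 0.0468 0.2513] yaw of tool y -30.24 z [ 0.0011 -0.0001 -1.    ] q [-6.2 27.3 85.8  0.  66.8 24. ] F [-0.0205 -0.2177 -1.9975] M [ 0.0435  0.0718 -0.0348] open 0.20235657029282061 29.998817201703787
row [-1.3894  0.2657 -0.044 ] [ 0.0003 -0.0001 -0.0013]
```

View pics/m1.png

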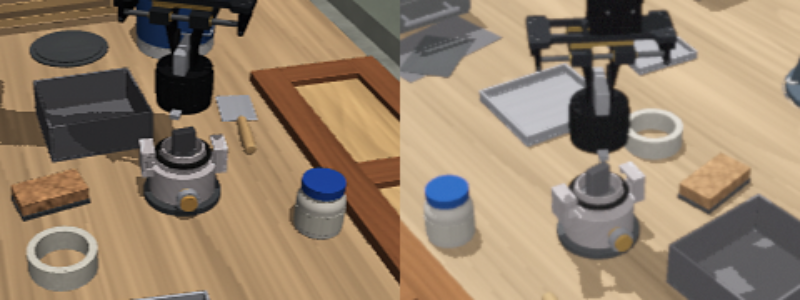

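```bash
python3 -m pendant '[[-0.05,0.008,0,0,0,0,1],[-0.15,0.024,0,0,0,0,1],[-0.3,0.048,0,0,0,0,1],[-0.45,0.072,0,0,0,0,1],[-0.6,0.096,0,0,0,0,1],[-0.75,0.119,0,0,0,0,1],[-0.9,0.143,0,0,0,0,1]]' >/dev/null
python3 -m pendant '[[-0.15,0.024,0,0,0,0,1],[-0.3,0.048,0,0,0,0,1],[-0.45,0.072,0.03,0,0,0,1],[-0.6,0.096,0.08,0,0,0,1],[-0.7,0.112,0.15,0,0,0,1],[-0.76,0.122,0.22,0,0,0,1],[-0.8,0.128,0.3,0,0,0,1],[-0.806,0.129,0.35,0,0,0,1]]'; python3 st.py 0.469 -0.275 0.09 -30
cat > f.py <<'E'
from h import *
s=readout.read_state();g=np.array(s['position'])
for cam in ['side','scene']:
    p,d,K,T=snap(cam,'t_'+cam+'.png'); W=cloud(d,K,T).reshape(-1,3)
    q=W[(np.linalg.norm(W[:,:2]-g[:2],axis=1)<.065)&(W[:,2]>.03)&(W[:,2]<g[2]-.075)]
    print(cam,'lowest',np.percentile(q[:,2],[0,1,3,10]).round(4) if len(q) else None)
    q=W[(abs(W[:,0]-.47)<.11)&(abs(W[:,1]+.278)<.11)&(W[:,2]>.014)&(W[:,2]<.03)]
    print(cv2.minAreaRect((q[:,:2]*1000).astype(np.float32)))
E
python3 f.py
```

```text
time_s: 8.75
position: [0.4674, -0.2759, 0.2284]
tcp_rot: [[0.505, 0.863, -0.004], [0.863, -0.505, 0.003], [0.0, -0.004, -1.0]]
force: [-0.5, 0.2, -2.1]
opening: 0.202
grasp_force: 30.0
t 8.75 p [ 0.4674 -0.2759  0.2284] grasp [ 0.4672 -0.2758  0.1774] yaw of tool y -30.35 z [-0.0035  0.0025 -1.    ] q [-42.3  29.   97.4  -0.   53.8 -12. ] F [-0.5375  0.1644 -2.1492] M [0.0285 0.0269 0.0091] open 0.20219668771313654 29.998649368062615
row [0.008  0.0066 0.4367] [-0.0014 -0.0001 -0.0019]
side lowest [0.096  0.0977 0.0991 0.1031]
((469.48455810546875, -275.4179992675781), (174.23870849609375, 180.16920471191406), 86.17041778564453)
scene lowest [0.0927 0.0962 0.0981 0.1026]
((465.68408203125, -272.1353759765625), (178.5599365234375, 184.6482391357422), 85.84925079345703)
```

```bash
python3 -m pendant '[[0,0,0.08,0,0,0,1],[0,0,0.18,0,0,0,1],[0,0,0.27,0,0,0,1],[0,0,0.34,0,0,0,1],[0,0,0.38,0,0,0,1],[0,0,0.4,0,0,0,1],[0,0,0.4,0,0,0,1]]'; python3 st.py;python3 f.py
```

```text
time_s: 9.55
position: [0.4694, -0.2752, 0.1507]
tcp_rot: [[0.503, 0.864, -0.0], [0.864, -0.503, 0.0], [0.0, -0.0, -1.0]]
force: [-0.5, 0.5, -1.5]
opening: 0.202
grasp_force: 30.0
t 9.55 p [ 0.4694 -0.2752  0.1507] grasp [ 0.4693 -0.2752  0.0997] yaw of tool y -30.21 z [-0.0001  0.0001 -1.    ] q [-42.2  36.1 100.5  -0.   43.4 -11.9] F [-0.5417  0.4516 -1.4637] M [-0.0114  0.0504  0.0358] open 0.2020991861101352 29.998781089670956
side lowest [0.0301 0.0309 0.0318 0.0358]
((469.4723205566406, -274.64935302734375), (175.1060791015625, 179.99725341796875), 86.13124084472656)
scene lowest [0.03   0.0303 0.0317 0.0349]
((465.0714111328125, -271.2869873046875), (182.83262634277344, 187.88760375976562), 83.81471252441406)
```

```bash
python3 -m pendant '[[0,0,0.025,0,0,0,1],[0,0,0.045,0,0,0,1],[0,0,0.055,0,0,0,1],[0,0,0.06,0,0,0,1],[0,0,0.064,0,0,0,1],[0,0,0.068,0,0,0,1],[0,0,0.068,0,0,0,1]]'; python3 st.py
```

```text
time_s: 10.35
position: [0.4693, -0.2754, 0.1372]
tcp_rot: [[0.504, 0.864, 0.0], [0.864, -0.504, -0.0], [-0.0, 0.0, -1.0]]
force: [-0.8, 0.3, -1.3]
opening: 0.205
grasp_force: 30.0
t 10.35 p [ 0.4693 -0.2754  0.1372] grasp [ 0.4693 -0.2754  0.0862] yaw of tool y -30.23 z [ 0.0002 -0.0002 -1.    ] q [-42.2  37.4 100.9   0.   41.7 -11.9] F [-0.7535  0.2512 -1.2783] M [-0.0059  0.0743  0.0322] open 0.20458078533620852 29.99877428635955
```

```bash
python3 -m pendant '[[0,0,0.004,0,0,0,1],[0,0,0.004,0,0,0,1],[0,0,0.006,0,0,0,1],[0,0,0.006,0,0,0,1]]'; python3 st.py
```

```text
time_s: 10.75
position: [0.4692, -0.2754, 0.1372]
tcp_rot: [[0.503, 0.864, 0.0], [0.864, -0.503, -0.001], [-0.0, 0.001, -1.0]]
force: [-2.0, 1.2, 7.4]
opening: 0.202
grasp_force: 30.0
t 10.75 p [ 0.4692 -0.2754  0.1372] grasp [ 0.4692 -0.2754  0.0862] yaw of tool y -30.23 z [ 0.0004 -0.0005 -1.    ] q [-42.2  37.4 100.9  -0.   41.7 -11.9] F [-1.9922  1.237   7.4323] M [ 0.2392  0.3897 -0.0147] open 0.20246701299058764 29.99882101546973
```

```bash
python3 -m pendant '[[0,0,-0.004,0,0,0,1],[0,0,-0.005,0,0,0,-1],[0,0,-0.005,0,0,0,-1],[0,0,-0.005,0,0,0,-1],[0,0,-0.005,0,0,0,-1],[0,0,-0.1,0,0,0,-1],[0,0,-0.3,0,0,0,-1],[0,0,-0.55,0,0,0,-1]]'; python3 st.py 0.594 0.047 0.22 -50
python3 - <<'E'
from h import *
p,d,K,T=snap('side'); W=cloud(d,K,T).reshape(-1,3)
q=W[(np.linalg.norm(W[:,:2]-[.469,-.275],axis=1)<.06)];
for a,b in[(.09,.11),(.062,.068)]:
    k=q[(q[:,2]>a)&(q[:,2]<b)];print(cv2.minAreaRect((k[:,:2]*1000).astype(np.float32)),np.median(k[:,2]))
W=W[(W[:,2]>.112)&(W[:,2]<.128)&(np.linalg.norm(W[:,:2]-[.594,.047],axis=1)<.035)]
print('tab',len(W),cv2.minAreaRect((W[:,:2]*1000).astype(np.float32)),np.median(W[:,2]))
p2=snap('scene')[0]
cv2.imwrite('pics/m2.png',cv2.resize(np.hstack([p[180:420,230:470,::-1],p2[130:370,200:440,::-1]]),(800,400)))
E
```

```text
time_s: 11.55
position: [0.4682, -0.2746, 0.2451]
tcp_rot: [[0.504, 0.864, -0.004], [0.864, -0.504, 0.004], [0.001, -0.005, -1.0]]
force: [1.7, -1.0, -0.8]
opening: 0.761
grasp_force: 0.0
t 11.55 p [ 0.4682 -0.2746  0.2451] grasp [ 0.468  -0.2744  0.1941] yaw of tool y -30.24 z [-0.0041  0.0037 -1.    ] q [-42.2  27.6  96.5  -0.   56.2 -11.9] F [ 1.6709 -0.9549 -0.7607] M [-0.0534  0.0139  0.0302] open 0.7611615091534455 0.0
row [ 1.706  -0.2673 -0.1261] [-0.0018 -0.0001  0.1098]
((473.55560302734375, -277.0331115722656), (70.20738220214844, 18.72243881225586), 59.22779846191406) 0.09924383556332467
((472.6123962402344, -276.5478515625), (80.6184310913086, 79.98646545410156), 73.64839935302734) 0.06557892460034703
tab 31 ((604.6589965820312, 37.83717346191406), (34.81095886230469, 13.056473731994629), 28.133548736572266) 0.11721095937284343
```

View pics/m2.png

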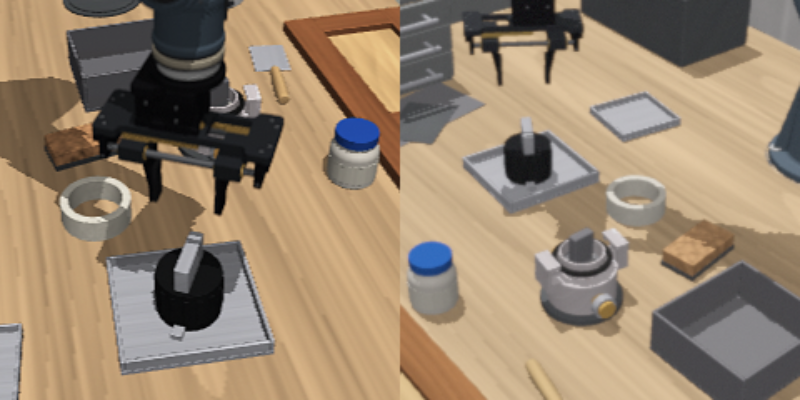

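```bash
python3 -m pendant '[[0.1,-0.016,-0.1,0,0,0,-1],[0.3,-0.048,-0.2,0,0,0,-1],[0.5,-0.08,-0.25,0,0,0,-1],[0.7,-0.112,-0.25,0,0,0,-1],[0.9,-0.143,-0.25,0,0,0,-1]]' >/dev/null
python3 -m pendant '[[0.2,-0.03,0,0,0,0,-1],[0.4,-0.062,0,0,0,0.04,-1],[0.6,-0.093,0,0,0,0.08,-1],[0.75,-0.117,0,0,0,0.12,-1],[0.806,-0.124,0,0,0,0.16,-1],[0.806,-0.124,0,0,0,0.17,-1],[0.806,-0.124,0,0,0,0.17,-1]]' >/dev/null
cat > g.py <<'E'
from h import *
for cam in ['wrist','side','scene']:
    p,d,K,T=snap(cam,'w2.png' if cam=='wrist' else None); W=cloud(d,K,T).reshape(-1,3)
    r=np.linalg.norm(W[:,:2]-[.594,.047],axis=1)
    for n,a,b,R in [('tab',.114,.128,.035),('hooks',.088,.1,.075)]:
        k=W[(W[:,2]>a)&(W[:,2]<b)&(r<R)]
        if len(k)>5: print(cam,n,len(k),cv2.minAreaRect((k[:,:2]*1000).astype(np.float32)),np.median(k[:,2]))
E
python3 g.py; python3 st.py 0.594 0.047 0.24 -62
```

```text
wrist tab 852 ((594.44140625, 45.72140884399414), (36.11640548706055, 16.083715438842773), 3.6129655838012695) 0.11933378013079332
wrist hooks 3204 ((593.7098999023438, 47.291954040527344), (66.36093139648438, 131.88853454589844), 82.29097747802734) 0.09323856493320501
side tab 74 ((599.2718505859375, 42.88100051879883), (34.8355598449707, 17.25457000732422), 5.153501510620117) 0.1197690352184923
side hooks 322 ((598.7100219726562, 42.28987121582031), (62.95624542236328, 133.0028076171875), 74.7217788696289) 0.09374299037254952
scene tab 83 ((596.9890747070312, 48.17869186401367), (37.019805908203125, 16.657560348510742), 5.244097709655762) 0.11993362998929402
scene hooks 384 ((595.341796875, 50.795738220214844), (66.17330169677734, 137.83421325683594), 72.94464111328125) 0.09312381211546888
t 13.0 p [0.5946 0.046  0.2954] grasp [0.5946 0.046  0.2444] yaw of tool y -60.82 z [-0.0008  0.     -1.    ] q [-6.3 27.8 86.1 -0.  66.1 54.5] F [ 0.6053  1.1096 -0.4433] M [0.0142 0.1101 0.0049] open 1.000679157806487 0.0
row [-0.0004 -0.0057  0.022 ] [-0.0001  0.0002  0.0065]
```

View pics/w2.png

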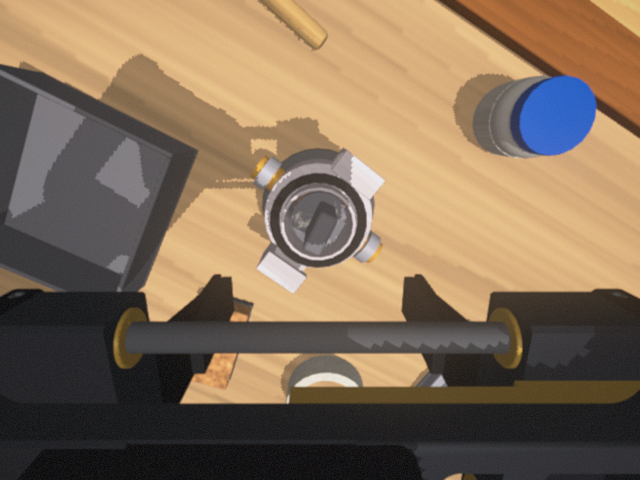

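```bash
python3 st.py 0.5943 0.046 0.115 -86.4 | tail -1; python3 -m pendant '[[0,0,0.1,0,0,0.04,-1],[0,0,0.2,0,0,0.08,-1],[0,0,0.3,0,0,0.12,-1],[0,0,0.4,0,0,0.142,-1],[0,0,0.5,0,0,0.142,-1],[0,0,0.5,0,0,0.142,-1]]'; python3 st.py 0.5943 0.046 0.115 -86.4 | tail -1
```

```text
row [-0.0011 -0.0003  0.647 ] [-0.0001  0.0003  0.1421]
time_s: 13.6
position: [0.593, 0.0458, 0.1932]
tcp_rot: [[0.998, 0.062, -0.006], [0.062, -0.998, 0.001], [-0.006, -0.001, -1.0]]
force: [-1.2, 1.1, 0.6]
opening: 1.0
grasp_force: 0.0
row [ 0.0075 -0.0003  0.1357] [-0.0003  0.002  -0.0002]
```

```bash
python3 -m pendant '[[0,0,0.06,0,0,0,-1],[0,0,0.12,0,0,0,-1],[0,0,0.147,0,0,0,0.3],[0,0,0.147,0,0,0,0.5],[0,0,0.147,0,0,0,1],[0,0,0.147,0,0,0,1],[0,0,0.147,0,0,0,1],[0,0,0.147,0,0,0,1]]' >/dev/null; python3 -m pendant '[[0,0,0,0,0,0,1],[0,0,0,0,0,0,1],[0,0,0,0,0,0,1],[0,0,0,0,0,0,1],[0,0,0,0,0,0,1],[0,0,0,0,0,0,1],[0,0,0,0,0,0,1],[0,0,0,0,0,0,1]]'; python3 st.py
```

```text
time_s: 15.2
position: [0.5948, 0.0463, 0.1664]
tcp_rot: [[0.998, 0.063, -0.0], [0.063, -0.998, 0.0], [-0.0, -0.0, -1.0]]
force: [0.8, -0.7, -0.9]
opening: 0.177
grasp_force: 30.0
t 15.2 p [0.5948 0.0463 0.1664] grasp [0.5948 0.0463 0.1154] yaw of tool y -86.39 z [-0.0002  0.     -1.    ] q [-6.3 37.5 92.2 -0.  50.2 80.1] F [ 0.8229 -0.6738 -0.9062] M [ 0.0412  0.0668 -0.01  ] open 0.1770632933054696 29.96426790836267
```

```bash
python3 -m pendant '[[0,0,-0.03,0,0,0,1],[0,0,-0.08,0,0,0,1],[0,0,-0.15,0,0,0,1],[0,0,-0.25,0,0,0,1],[0,0,-0.36,0,0,0,1],[0,0,-0.47,0,0,0,1],[0,0,-0.56,0,0,0,1],[0,0,-0.6,0,0,0,1]]'; python3 st.py 0.491 0.270 0.235 -86.4; python3 - <<'E'
from h import *
g=np.array(readout.read_state()['position'])
for cam in ['side','scene']:
    p,d,K,T=snap(cam); W=cloud(d,K,T).reshape(-1,3)
    q=W[(np.linalg.norm(W[:,:2]-g[:2],axis=1)<.03)&(W[:,2]>.1)&(W[:,2]<g[2]-.075)]
    print(cam,len(q),'lowest',np.percentile(q[:,2],[0,1,3,10]).round(4) if len(q) else None)
E
```

```text
time_s: 16.0
position: [0.5959, 0.0463, 0.2899]
tcp_rot: [[0.998, 0.063, 0.005], [0.063, -0.998, -0.001], [0.005, 0.001, -1.0]]
force: [-0.2, -0.1, -1.2]
opening: 0.182
grasp_force: 30.0
t 16.0 p [0.5959 0.0463 0.2899] grasp [0.5961 0.0462 0.2389] yaw of tool y -86.39 z [ 0.0054 -0.0006 -1.    ] q [-6.3 28.2 86.5  0.  65.1 80.1] F [-0.2459 -0.0636 -1.1722] M [-0.0007  0.1939 -0.0076] open 0.1817257722518114 29.964350714581087
row [-0.4529 -1.1494  0.0158] [ 0.0003 -0.0017  0.0001]
side 558 lowest [0.1344 0.1375 0.1396 0.1456]
scene 686 lowest [0.1331 0.1372 0.1398 0.1453]
```

```bash
python3 -m pendant '[[-0.02,-0.05,0,0,0,0,1],[-0.06,-0.15,0,0,0,0,1],[-0.118,-0.3,0,0,0,0,1],[-0.177,-0.45,0,0,0,0,1],[-0.236,-0.6,0,0,0,0,1]]' >/dev/null
python3 -m pendant '[[-0.06,-0.15,0,0,0,0,1],[-0.118,-0.3,0,0,0,0,1],[-0.17,-0.43,0,0,0,0,1],[-0.2,-0.51,0,0,0,0,1],[-0.22,-0.55,0,0,0,0,1],[-0.22,-0.55,0,0,0,0,1],[-0.22,-0.55,0,0,0,0,1]]'; python3 st.py 0.489 0.27 0.235 -86.4; python3 - <<'E'
from h import *
g=np.array(readout.read_state()['position'])
a=[]
for cam in ['side','scene']:
    p,d,K,T=snap(cam); W=cloud(d,K,T).reshape(-1,3)
    q=W[(np.linalg.norm(W[:,:2]-g[:2],axis=1)<.03)&(W[:,2]>.1)&(W[:,2]<g[2]-.075)]
    print(cam,len(q),'lowest',np.percentile(q[:,2],[0,1,3,10]).round(4) if len(q) else None)
    a.append(p[120:420,180:500,::-1])
cv2.imwrite('pics/m3.png',cv2.resize(np.hstack(a),(800,375)))
E
```

```text
time_s: 17.3
position: [0.4893, 0.2697, 0.2859]
tcp_rot: [[0.998, 0.063, -0.001], [0.063, -0.998, -0.001], [-0.001, 0.001, -1.0]]
force: [1.5, -0.0, -1.0]
opening: 0.182
grasp_force: 30.0
t 17.3 p [0.4893 0.2697 0.2859] grasp [0.4892 0.2697 0.2349] yaw of tool y -86.39 z [-0.0008 -0.0008 -1.    ] q [ 17.4  25.6  92.1  -0.   62.4 103.8] F [ 1.4513 -0.0326 -1.0395] M [0.0012 0.0788 0.0177] open 0.1815248385256768 29.96428726357408
row [-0.0013 -0.0013 -0.0003] [0.0002 0.0003 0.0001]
side 396 lowest [0.1326 0.1337 0.1357 0.142 ]
scene 776 lowest [0.1301 0.1336 0.135  0.1422]
```

View pics/m3.png

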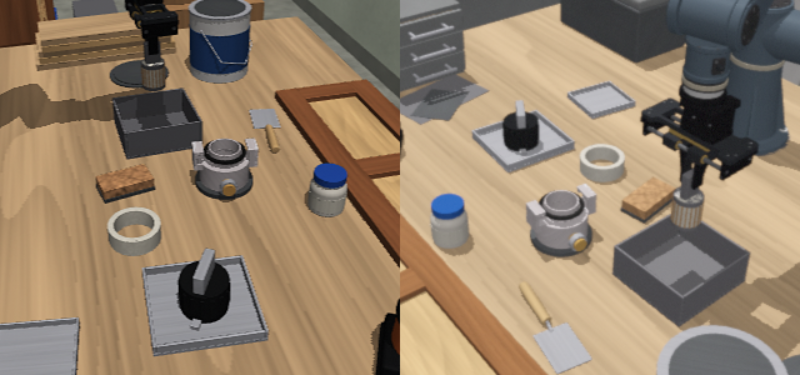

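```bash
python3 -m pendant '[[0,0,0.1,0,0,0,1],[0,0,0.22,0,0,0,1],[0,0,0.35,0,0,0,1],[0,0,0.46,0,0,0,1],[0,0,0.55,0,0,0,1],[0,0,0.6,0,0,0,1],[0,0,0.61,0,0,0,1],[0,0,0.61,0,0,0,1]]'; python3 -m pendant '[[0,0,0.005,0,0,0,1],[0,0,0.01,0,0,0,1],[0,0,0.015,0,0,0,1],[0,0,0.02,0,0,0,1],[0,0,0.02,0,0,0,1]]'; python3 st.py
```

```text
time_s: 18.2
position: [0.4899, 0.2698, 0.1646]
tcp_rot: [[0.998, 0.062, 0.0], [0.062, -0.998, 0.0], [0.0, -0.0, -1.0]]
force: [0.2, 0.7, -0.3]
opening: 0.18
grasp_force: 30.0
time_s: 18.7
position: [0.4893, 0.2702, 0.1605]
tcp_rot: [[0.998, 0.063, 0.0], [0.063, -0.998, -0.0], [0.0, 0.0, -1.0]]
force: [-0.2, 0.2, -1.6]
opening: 0.186
grasp_force: 30.0
t 18.7 p [0.4893 0.2702 0.1605] grasp [0.4893 0.2702 0.1095] yaw of tool y -86.39 z [ 0.0001 -0.     -1.    ] q [ 17.5  35.9  98.   -0.   46.  103.8] F [-0.1853  0.1853 -1.6457] M [ 0.0284  0.1031 -0.0156] open 0.1855574156056106 29.96441362076439
```

```bash
python3 -m pendant '[[0,0,0.003,0,0,0,1],[0,0,0.006,0,0,0,1],[0,0,0.008,0,0,0,1],[0,0,0.008,0,0,0,1]]'
```

```text
time_s: 19.1
position: [0.4895, 0.2701, 0.1593]
tcp_rot: [[0.998, 0.063, 0.0], [0.063, -0.998, 0.0], [0.0, -0.0, -1.0]]
force: [-0.6, -0.8, 4.4]
opening: 0.179
grasp_force: 30.0
```

On the floor of the bin (contact force 4.4 N): release and lift away.

```bash
python3 -m pendant '[[0,0,-0.003,0,0,0,1],[0,0,-0.003,0,0,0,-1],[0,0,-0.003,0,0,0,-1],[0,0,-0.003,0,0,0,-1],[0,0,-0.003,0,0,0,-1],[0,0,-0.15,0,0,0,-1],[0,0,-0.4,0,0,0,-1],[0,0,-0.6,0,0,0,-1]]';python3 -m pendant '[[0,0,-0.1,0,0,0,-1],[0,0,-0.1,0,0,0,-1],[0,0,-0.1,0,0,0,-1],[0,0,-0.1,0,0,0,-1]]'; python3 - <<'E'
from h import *
a=[snap(c)[0][120:420,180:500,::-1] for c in ['side','scene']]
cv2.imwrite('pics/m4.png',cv2.resize(np.hstack(a),(800,375)))
E
```

```text
time_s: 19.9
position: [0.4895, 0.2701, 0.2805]
tcp_rot: [[0.998, 0.063, 0.0], [0.063, -0.998, 0.0], [0.0, -0.0, -1.0]]
force: [1.3, 0.0, 0.5]
opening: 0.734
grasp_force: 0.0
time_s: 20.3
position: [0.4884, 0.2698, 0.2972]
tcp_rot: [[0.998, 0.063, -0.003], [0.063, -0.998, -0.001], [-0.003, 0.001, -1.0]]
force: [-0.1, 0.6, -0.6]
opening: 0.991
grasp_force: 0.0
```

View pics/m4.png

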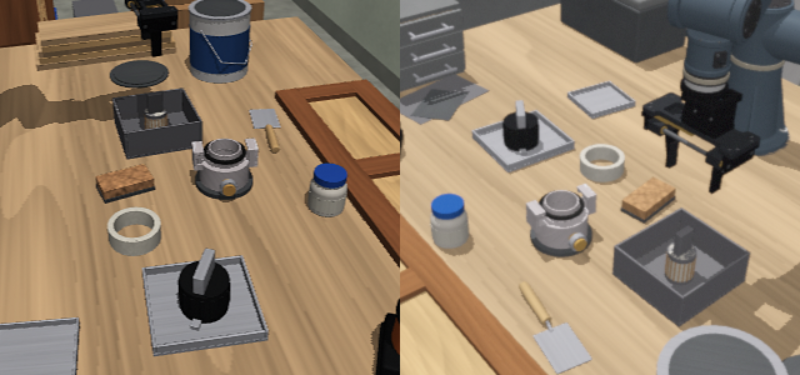

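The cartridge is upright in the bin (scene view, 682,262), and the cap is upright in the larger tray (side view, 205,290). The bystanders haven't moved and the gripper is clear, so I'm handing in.

```bash
python3 -c "
from rig import bot;print(bot.hand_in())"
```

```text
the job is handed in; nothing more can be done
None
```

The job is handed in at about 20 s of the allowed 62 s: the cap stands upright with its wing on top in the larger steel tray, the spent cartridge is in the grey bin, and the tape, sanding block and jar were not touched.

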